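# Hang the S-hook in the blast gate's blade and pull the gate open

### The arm

A 6-joint arm with a two-finger parallel gripper is mounted at the origin on the work surface; the furniture and walls round the work are solid. World frame = base frame: x ahead of the robot, y to its left, z up, the work surface at z = 0. Lengths are in m, angles in degrees, forces in N, time in s.
With the tool pointing down it reaches from about 0.35 to 0.8 m from the base axis. Payload 7.3 kg.
Tool frame: the origin (TCP) lies between the finger pads; the fingertips stand 19 mm ahead of it and the grasp point (between the pads) is the TCP (manip.nose_length is the distance from the TCP to the fingertips, in m); z points along the fingers, y is the direction in which the jaws open and shut (so a half turn about z gives the same grasp; the last joint's range is limited). The gripper opens to 85 mm and grips with 20 to 120 N. Pads are 22 mm wide; open, the fingers measure 114 mm over their backs; the gripper's body (76 mm by 85 mm) begins 54 mm behind the grasp point. The pads swing forward as they close: fully open they stand 13 mm farther back than shut.
Start: joints at [58.843, 19.595, 87.324, -0, 73.075, -8.365], TCP at [0.203, 0.484, 0.224] pointing down, gripper open.
Joint ranges: [-145.02, 145.02], [-44.19, 115.74], [2.07, 154.8], [-57.11, 237.11], [16.16, 152.29], [-177.93, 177.93]. Speed limits (degrees/s): [147.25, 147.25, 180, 180, 180, 180].

### API

Orientations are given as a 3x3 rotation matrix whose columns are the frame's x, y, z axes.
In Python, from workcell import manip gives the robot as it stands. The module is installed in compiled form; this text tells all that it offers.
- The arm moves only by the tool move_arm, never from a script. Its argument "deltas" is a list of rows, each a list of 3 entries, a list of its own where there are three numbers: the shift along the tool's x, y, z in mm, then the turn, a rotation vector about the tool's x, y, z in degrees, then the closure, from 0 (fully open) to 1 (shut). A call has 1 to 10 rows; each row is the pose to reach, as a shift and turn from the pose measured when the call began, along the tool's axes at that moment; what a row does not reach only later rows make up. A row lasts 1/12 s, in which the tool goes at most 41.7 mm and 7.16 degrees, less where a joint would pass 70% of its speed; a pose out of reach is approached as far as the arm can. A call with a gripper value outside its range is refused whole. The fingers move at their own pace and stop on an object; "grip_force" is the grip in N (left out, the last holds). Time passes only in rows, so rows that repeat a pose let the fingers close. It gives the time, the measured TCP pose, the force and the opening at its end, in the units of the state.
- manip.sense(): the state, without advancing time (a new reading comes with each control period).
- manip.grab_frame(name): name is "scene" or "side" or "wrist"; returns a dict with "image" (384x512x3 uint8, blue, green, red), "K" (3x3 intrinsics, pixels), "world_from_camera" (4x4, takes a point from camera to world coordinates); the wrist camera has in their place "mount" (4x4, takes a point from camera to tool coordinates, whose origin is the TCP and whose axes are the flange's). Camera axes: x right, y up, looking along -z (the intrinsics and any distortion apply to the point x, -y, -z); pixel columns grow to the right and rows downward; lengths in m; the calibration is good to about 2 mm. A picture is of the moment at which its call begins: read the wrist's pose just before it. There is no depth.
- manip.hand_in(): hands the job in, once; it reports no verdict.
Trained networks look in a picture, given as the dict that the camera call returned (one of the last four; its "shot" number tells which), for a name from the list of things; names that differ only in an ending like _2 or _b are one class to them, and where a whole thing is asked for, a point or a joint stands for the part that bears it (a point fixed in the world has none). Each returns a list of dicts, best first, with "confidence" (0 to 1); they miss things now and then, are a little off and sometimes report something else, mostly with a low value. They report only what shows in the picture. A call takes as long as a camera call.
- manip.silhouettes(label, picture): "pixels" (384x512 bool, what is visible of it).
- manip.pinpoint(label, picture): "at" ([x, y, z] in m, in the coordinates of the camera as it stood for that picture, good to about 4 mm: a listed point, or the origin of a listed thing).
The state is a dict: "time": time; "q": joint angles; "dq": joint speeds; "joint_efforts": joint torques, N m; "tool_pos": TCP position; "eef_rot": TCP orientation; "contact_force": force on the tool from outside, world axes, zero at the start; "wrist_torque": the same for the moment, N m; "width": opening from 0.0 (shut) to 1.0 (fully open).
Only numpy, scipy, OpenCV 4.12 (cv2) and the standard library are available. Lean on these libraries where they do the work, as an engineer would, in place of code of your own. Each camera call takes 0.05 s, during which the arm holds its last target. There are 200 camera calls.

### The job

The blade of this dust-extraction gate has only a bare hole to pull it by. Take the S-hook from its rail, feel its free upper tip down through the hole in the blade, draw the gate open by the hook until it is pulled firmly against its stop, and leave the hook hanging in the hole. Be gentle: the thin blade must not be forced or yanked, nor touched with the gripper itself, and the things lying about stay where they are.

Things in the scene. Friction and masses are not known exactly. Their poses are not given: they have to be found in the camera images.
- gate: blast gate (shutter for dust ducting), fixed. Round foot 116 mm across, duct stub 67 mm across, on it a flat grey cast body 96 mm (x) x 112 mm (y) from z = 138 to 164 mm, and a collar 73 mm across above it up to z = 199 mm. Origin: centre of the foot on the worktable; z up. The steel blade sticks out of the body on the -x side and is pulled open towards -x
- gate_slide (a joint): how far the blade is drawn out, m: 0 = shut, 0.068 = fully open, hard stop. It takes about 4 N to move and stays where it is left; firmly against the stop means a steady pull of about 10 N there. The blade is a flat steel sheet 4 mm thick, 72 mm wide, with one round hole 11 mm across, its centre 17 mm from the straight front (-x) edge and, shut, 42 mm from the cast body
- blade_mid (a point): nominal place of the hole, on the blade's top face (0.154 m above the worktable); travels with the blade; axes as gate. The blade has side play in its guides and is stuck there with dust: the real hole's centre is up to 10 mm to either side (along y) of this point, and that is not measured; along x and z the point is true. The blade does not yield sideways
- hook_rail: rail for hooks, fixed: plywood base 80 x 180 x 18 mm, two posts at y = -80 and +80 mm, and between them a steel rod 8 mm across along its y axis at z = 166 mm. The S-hook hangs on the rod by its upper bend; it comes off by lifting it about 38 mm (the rod is then below the tip) and moving it 45 mm towards hook -x. Origin: under the centre of the base, z up
- hook_grip (a point): place to hold the S-hook: middle of its straight upright shank, which is 8 mm thick and straight 12 mm up and down from here. The hook is 8 mm round bar, 120 mm high, 48 mm wide, 0.11 kg, all in its x-z plane (z up, y across the bar). Its upper bend rises from the shank to 40 mm above this point and goes over to +x; its lower bend ends 80 mm below this point
- hook_tip (a point): lowest point of the S-hook's free upper tip (round end, 8 mm across), 40 mm along hook x from hook_grip at the same height. The inside of the upper bend (inner radius 16 mm) is 32 mm above it, so that the tip can go about 30 mm down through the hole, the shank staying in front of the blade's edge. Axes as the hook
- black_tape: bystander, loose roll of black tape 68 mm across, 19 mm high, lying on the worktable; origin at the centre of its underside
- yellow_driver: bystander, loose yellow screwdriver, 172 x 25 mm, lying on the worktable; origin at the centre of its underside
- bolt: bystander, loose steel hex bolt, 58 x 18 mm, lying on the worktable; origin at the centre of its underside

How it is judged:
By the outcome, as a careful person would: the job done as asked, in the order asked, and still so for the second after the job is handed in, with the robot touching nothing.
It also fails if it takes over 64 s, if anything falls off the work surface, if the arm or the gripper's body presses on something with over 40 N, if the wrist force passes 120 N, or if a joint passes its speed limit or range.

## Working session

There is one attempt and no reset: what is moved stays moved. The work goes in short steps, Python scripts to look and compute and a tool call to move; the robot and the scene stay as the last step left them, time stands still between calls to the robot, and variables do not carry over. Pictures are saved under pics/ and viewed, about 8 in all and at most 12, crops included, and the job is handed in when it is done.

Besides the shell and the picture viewer there is one more tool, called after "Call:" as a command line: name --argument value ..., lists and objects as JSON in quotes. move_arm: Moves the arm, as the interface text tells. Its arguments: {"type":"object","properties":{"deltas":{"type":"array"},"grip_force":{"type":"number"}},"required":["deltas"]}

```bash
mkdir -p pics; cat > h.py <<'E'
import numpy as np, cv2
from workcell import manip
np.set_printoptions(precision=4,suppress=True)
def look(cam,names,save=None):
    s=manip.sense(); f=manip.grab_frame(cam)
    if 'world_from_camera' in f: W=f['world_from_camera']
    else:
        T=np.eye(4);T[:3,:3]=s['eef_rot'];T[:3,3]=s['tool_pos'];W=T@f['mount']
    for n in names:
        for d in manip.pinpoint(n,f)[:2]:
            print(cam,n,round(d['confidence'],2),(W@np.r_[d['at'],1])[:3])
    if save: cv2.imwrite('pics/'+save,f['image'])
    return f,W
def px(f,W,P):
    c=np.linalg.inv(W)@np.r_[P,1]; v=f['K']@np.array([c[0],-c[1],-c[2]]); return v[:2]/v[2]
E
python3 - <<'E'
from h import *
s=manip.sense(); print(s)
N=['gate','blade_mid','hook_rail','hook_grip','hook_tip','black_tape','yellow_driver','bolt']
fs=[look(c,N) [0] for c in ('scene','side')]
f,W=look('wrist',N); print(f.keys()); 
cv2.imwrite('pics/a.png',fs[0]['image']);cv2.imwrite('pics/b.png',fs[1]['image']);cv2.imwrite('pics/c.png',f['image'])
E
```

```text
{'time': 0.0, 'q': array([58.8436, 19.6369, 87.3792, -0.0003, 73.0756, -8.3647]), 'dq': array([ 0.1282, -0.0154, -0.1481, -0.0282,  0.0467,  0.0043]), 'joint_efforts': array([  0.0009, -43.3683, -24.6011,  -0.0002,   0.0081,  -0.    ]), 'tool_pos': array([0.2031, 0.4836, 0.2231]), 'eef_rot': array([[-0.9219,  0.3874, -0.0008],
       [ 0.3874,  0.9219, -0.0014],
       [ 0.0002, -0.0016, -1.    ]]), 'contact_force': array([-0.4498,  0.0124, -0.3977]), 'wrist_torque': array([-0.001 ,  0.0615,  0.0076]), 'width': 0.9996468155577038}
scene gate 0.71 [ 0.4755  0.0753 -0.0013]
scene gate 0.6 [ 0.4872 -0.2111 -0.0035]
scene blade_mid 0.79 [ 0.5257 -0.1229  0.149 ]
scene hook_rail 0.75 [ 0.441   0.2138 -0.0031]
scene hook_grip 0.73 [0.4522 0.2343 0.1372]
scene hook_grip 0.57 [ 0.433  -0.047   0.0013]
scene hook_tip 0.71 [0.4616 0.1938 0.1381]
scene black_tape 0.96 [ 0.4098  0.0836 -0.0006]
scene yellow_driver 0.66 [ 0.4279 -0.0468  0.0076]
scene bolt 0.6 [ 0.4754  0.0774 -0.0025]
side gate 0.61 [ 0.4868 -0.2171  0.0005]
side blade_mid 0.57 [ 0.525  -0.1236  0.1534]
side hook_rail 0.96 [0.4436 0.2141 0.0021]
side hook_grip 0.71 [0.4428 0.2121 0.0025]
side hook_grip 0.68 [0.4547 0.2366 0.1373]
side hook_tip 0.55 [0.4537 0.1925 0.1393]
side black_tape 0.98 [0.4152 0.0811 0.002 ]
side yellow_driver 0.57 [ 0.4269 -0.0458  0.0015]
side bolt 0.63 [ 0.4771  0.076  -0.0021]
dict_keys(['image', 'K', 'mount', 'shot'])
```

View pics/a.png

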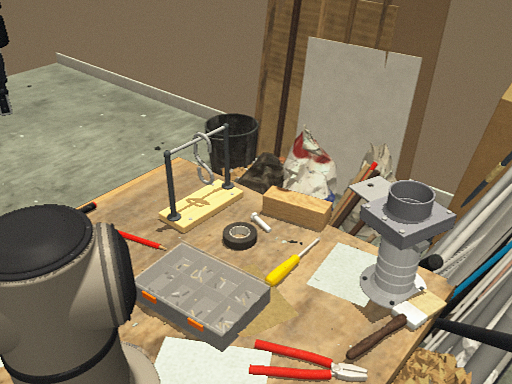

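View pics/b.png

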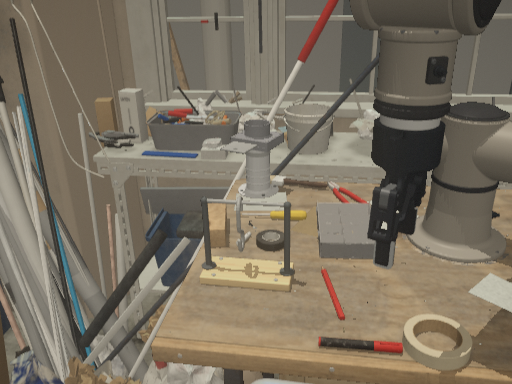

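The scene view shows the rail with its hook at about (203,158) and the blade at about (372,188). A fixed wood block at about (297,208) lies between them. The side view agrees, with the hook at about (241,225). Next I'll work out the move to above the hook.

```bash
cat >> h.py <<'E'
from scipy.spatial.transform import Rotation as Ro
def to(pos,ang,tilt=0):
    """tool down, jaw y axis at world angle ang (deg); returns shift mm, rotvec deg in tool frame"""
    s=manip.sense();R=s['eef_rot'];a=np.radians(ang)
    y=np.array([np.cos(a),np.sin(a),0]);z=np.array([0,0,-1.]);x=np.cross(y,z)
    D=np.c_[x,y,z]
    if tilt: D=D@Ro.from_rotvec([0,tilt,0],degrees=True).as_matrix()
    print('shift',(R.T@(np.array(pos)-s['tool_pos']))*1e3,'rot',Ro.from_matrix(R.T@D).as_rotvec(degrees=True))
E
python3 - <<'E'
from h import *
f,W=look('scene',[])
def ray(u,v,z):
    c=np.linalg.inv(f['K'])@[u,v,1]; d=W[:3,:3]@[c[0],-c[1],-c[2]]; o=W[:3,3]; return o+d*(z-o[2])/d[2]
print('block',ray(262,205,0),ray(323,229,0),ray(330,218,0))
print('posts top',ray(167,152,.166),ray(226,127,.166),'post base',ray(172,217,.018),ray(228,187,.018))
print('hole',ray(372,188,.154),'blade corners',ray(352,187,.154),ray(377,177,.154),'collar',ray(411,191,.199))
g=manip.grab_frame('wrist'); print(g['mount'],g['K'])
to([.4535,.22,.30],5); to([.4535,.22,.30],185)
E
```

```text
block [0.5337 0.12   0.    ] [ 0.5471 -0.0307  0.    ] [ 0.5887 -0.0208  0.    ]
posts top [0.3677 0.2205 0.166 ] [0.5208 0.2088 0.166 ] post base [0.3602 0.2181 0.018 ] [0.5194 0.2077 0.018 ]
hole [ 0.5229 -0.1337  0.154 ] blade corners [ 0.5035 -0.1055  0.154 ] [ 0.5615 -0.1226  0.154 ] collar [ 0.4874 -0.2142  0.199 ]
[[-0.0002  0.9599  0.2803  0.07  ]
 [ 1.     -0.      0.0008 -0.001 ]
 [ 0.0007  0.2803 -0.9599 -0.1502]
 [ 0.      0.      0.      1.    ]] [[319.2968   0.     250.9681]
 [  0.     319.2968 194.5957]
 [  0.       0.       1.    ]]
shift [-332.885  -146.5145  -76.1867] rot [ 0.0036 -0.001  62.208 ]
shift [-332.885  -146.5145  -76.1867] rot [   0.0012    0.0041 -117.792 ]
```

Call:
move_arm --deltas '[[[-33,-15,-8],[0,0,7],0],[[-67,-29,-15],[0,0,14],0],[[-100,-44,-23],[0,0,21],0],[[-133,-59,-30],[0,0,28],0],[[-166,-73,-38],[0,0,35],0],[[-200,-88,-46],[0,0,42],0],[[-233,-103,-53],[0,0,49],0],[[-270,-118,-61],[0,0,56],0],[[-305,-133,-69],[0,0,63],0],[[-333,-147,-76],[0,0,70],0]]'

```text
time: 2.28
tool_pos: [0.4551, 0.2174, 0.3004]
eef_rot: [[0.056, 0.998, 0.001], [0.998, -0.056, -0.0], [0.0, 0.001, -1.0]]
contact_force: [0.4, 0.2, 0.5]
width: 1.001
```

```bash
python3 - <<'E'
from h import *
print(manip.sense()['tool_pos'],manip.sense()['q'])
f,W=look('wrist',['hook_rail','hook_grip','hook_tip'],'d.png')
for P in ([.4535,.2355,.137],[.457,.193,.137]): print(px(f,W,P))
look('scene',['hook_grip','hook_tip'])
E
```

```text
[0.4551 0.2174 0.3004] [16.8372 14.5274 82.3363 -0.0174 83.0857 20.0334]
wrist hook_rail 0.61 [0.4432 0.2123 0.0028]
wrist hook_grip 0.84 [0.4519 0.2348 0.1398]
wrist hook_tip 0.72 [0.4512 0.1926 0.135 ]
[247.4477 155.9045]
[253.3013 196.844 ]
scene hook_grip 0.8 [0.4503 0.2338 0.1383]
scene hook_tip 0.91 [0.4583 0.1938 0.137 ]
```

View pics/d.png

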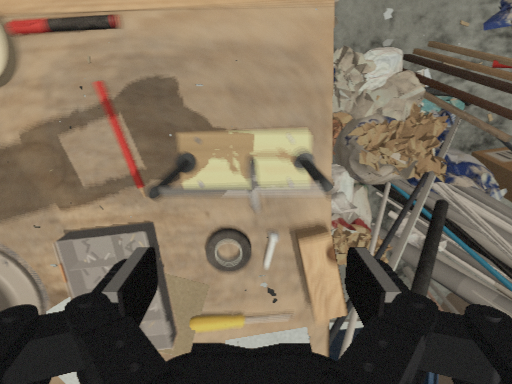

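```bash
python3 - <<'E'
from h import *
to([.4568,.2768,.228],-3.5,-25)
E
```

```text
shift [56.52    1.7653 71.5471] rot [  0.1433 -25.0061   0.8512]
```

Call:
move_arm --deltas '[[[20,0.5,15],[0,-6,0.2],0],[[40,1,30],[0,-12,0.4],0],[[56.5,1.5,50],[0,-19,0.6],0],[[56.5,1.8,71.5],[0,-25,0.8],0],[[56.5,1.8,71.5],[0,-25,0.8],0],[[56.5,1.8,71.5],[0,-25,0.8],0]]'

```text
time: 3.13
tool_pos: [0.4551, 0.2785, 0.2256]
eef_rot: [[0.048, 0.999, -0.026], [0.904, -0.055, -0.424], [-0.424, -0.003, -0.905]]
contact_force: [0.1, 0.6, 0.4]
width: 1.003
```

```bash
python3 - <<'E'
from h import *
s=manip.sense();print(s['tool_pos'],s['eef_rot'])
f,W=look('wrist',['hook_grip','hook_tip'],'e.png')
for z in (.125,.137,.149): print(px(f,W,[.4535,.2345,z]))
to([.4545,.2345,.137],-3.5,-25)
E
```

```text
[0.4551 0.2785 0.2256] [[ 0.0482  0.9985 -0.0257]
 [ 0.9042 -0.0546 -0.4237]
 [-0.4244 -0.0028 -0.9054]]
wrist hook_grip 0.97 [0.4552 0.2332 0.1364]
wrist hook_tip 0.67 [0.4492 0.1914 0.1363]
[251.532  184.4787]
[251.5165 193.9191]
[251.4999 204.0399]
shift [  0.739   -0.6047 102.3065] rot [ 0.2887 -0.2072 -0.0567]
```

View pics/e.png

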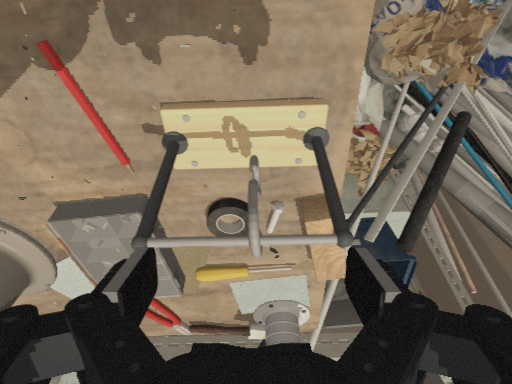

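The hook lies centred between the fingers: its shank is at about (254,194) and the rod along row 240. Going in with the fingers half closed.

Call:
move_arm --deltas '[[[0,0,10],[0,0,0],0.45],[[0,0,30],[0,0,0],0.45],[[0,0,55],[0,0,0],0.45],[[0,0,80],[0,0,0],0.45],[[0,0,101],[0,0,0],0.45],[[0,0,101],[0,0,0],0.45],[[0,0,101],[0,0,0],0.45]]' --grip_force 50

```text
time: 3.87
tool_pos: [0.4557, 0.2335, 0.1404]
eef_rot: [[0.059, 0.998, -0.02], [0.907, -0.062, -0.417], [-0.418, 0.007, -0.909]]
contact_force: [0.2, -0.8, 0.9]
width: 0.552
```

```bash
python3 - <<'E'
from h import *
s=manip.sense();print(s['tool_pos'])
f,W=look('wrist',['hook_grip','hook_tip'],'f.png')
print(px(f,W,s['tool_pos']))
E
```

```text
[0.4557 0.2335 0.1404]
wrist hook_grip 0.9 [0.4521 0.2302 0.1348]
wrist hook_tip 0.72 [0.4533 0.1935 0.1377]
[249.7525 243.553 ]
```

View pics/f.png

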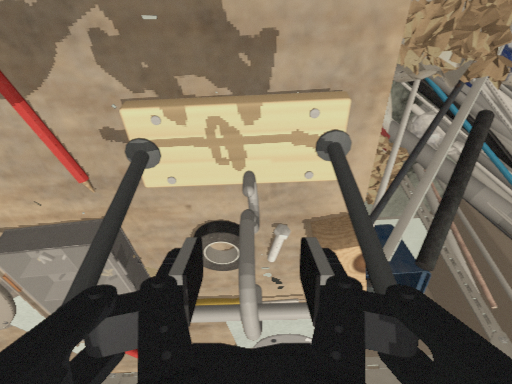

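The shank runs down column 249 between the pads, with the rod clear at row 310. Closing.

Call:
move_arm --deltas '[[[0,0,2],[0,0,0],0.8],[[0,0,2],[0,0,0],1],[[0,0,2],[0,0,0],1],[[0,0,2],[0,0,0],1],[[0,0,2],[0,0,0],1],[[0,0,2],[0,0,0],1],[[0,0,2],[0,0,0],1],[[0,0,2],[0,0,0],1]]' --grip_force 50

```text
time: 4.68
tool_pos: [0.4563, 0.2343, 0.1392]
eef_rot: [[0.058, 0.998, -0.017], [0.907, -0.06, -0.416], [-0.417, 0.009, -0.909]]
contact_force: [-0.0, 0.9, 2.7]
width: 0.062
```

```bash
python3 - <<'E'
from h import *
s=manip.sense();R=s['eef_rot'];print(s['tool_pos'],s['width'],s['contact_force'])
p=s['tool_pos']
print('up45',R.T@[0,0,45.],'hook -x 60',R.T@(np.array([.06,.998,0])*60))
E
```

```text
[0.4563 0.2343 0.1392] 0.061973771155394444 [-0.048   0.8558  2.7259]
up45 [-18.7493   0.4043 -40.906 ] hook -x 60 [ 54.5327  -0.0035 -24.9952]
```

Call:
move_arm --deltas '[[[-4,0,-9],[0,0,0],1],[[-9,0.2,-19],[0,0,0],1],[[-13,0.3,-29],[0,0,0],1],[[-17,0.4,-37.5],[0,0,0],1],[[-17,0.4,-37.5],[0,0,0],1],[[-17,0.4,-37.5],[0,0,0],1],[[-17,0.4,-37.5],[0,0,0],1]]'

```text
time: 5.27
tool_pos: [0.4561, 0.2343, 0.1802]
eef_rot: [[0.058, 0.998, -0.017], [0.907, -0.06, -0.416], [-0.417, 0.009, -0.909]]
contact_force: [0.1, -0.0, -1.0]
width: 0.063
```

```bash
python3 - <<'E'
from h import *
s=manip.sense();R=s['eef_rot'];print(s['tool_pos'],s['width'],s['contact_force'])
print('hook -x 70',R.T@(np.array([.06,.998,0])*70))
look('scene',['hook_grip','hook_tip']);look('side',['hook_grip','hook_tip'])
E
```

```text
[0.4561 0.2343 0.1802] 0.06282185638720288 [ 0.133  -0.0105 -0.9718]
hook -x 70 [ 63.6204  -0.017  -29.1634]
scene hook_grip 0.76 [0.4596 0.2318 0.1779]
scene hook_tip 0.75 [0.4516 0.1935 0.1745]
side hook_grip 0.55 [0.4557 0.2386 0.1782]
side hook_tip 0.47 [0.4541 0.1942 0.1806]
```

Call:
move_arm --deltas '[[[8,0,-3.7],[0,0,0],1],[[20,0,-9.2],[0,0,0],1],[[36,0,-16.5],[0,0,0],1],[[52,0,-24],[0,0,0],1],[[63.5,0,-29],[0,0,0],1],[[50,0,-65],[0,0,0],1],[[38,0,-92],[0,0,0],1],[[25,0,-119],[0,0,0],1],[[10,0,-148],[0,0,0],1],[[10,0,-148],[0,0,0],1]]'

```text
time: 6.4
tool_pos: [0.4607, 0.3065, 0.3169]
eef_rot: [[0.062, 0.998, -0.009], [0.91, -0.06, -0.411], [-0.411, 0.017, -0.911]]
contact_force: [-0.7, -0.8, -0.4]
width: 0.065
```

```bash
python3 - <<'E'
from h import *
s=manip.sense();R=s['eef_rot'];print(s['tool_pos'],s['width'],s['contact_force'])
f,W=look('scene',['gate','blade_mid'])
print([ (d['confidence'],(d['pixels'].nonzero()[1].min(),d['pixels'].nonzero()[1].max())) for d in manip.silhouettes('blade_mid',f)][:2])
g=np.array([.487,-.214]);
for b in ([.5257,-.1229],[.525,-.1236]):
    v=np.array(b)-g; print('dir -x',np.degrees(np.arctan2(v[1],v[0])),np.hypot(*v))
v=f['image'][150:250,330:470]; cv2.imwrite('pics/g.png',cv2.resize(v,None,fx=5,fy=5,interpolation=cv2.INTER_CUBIC))
E
```

```text
[0.4607 0.3065 0.3169] 0.0645106369881596 [-0.6962 -0.8188 -0.3716]
scene gate 0.73 [ 0.4848 -0.2135 -0.0049]
scene blade_mid 0.96 [ 0.5207 -0.1205  0.1511]
[(0.76, (np.int64(349), np.int64(389)))]
dir -x 66.98383109180095 0.09897929076327025
dir -x 67.20035597608941 0.098062021190673
```

View pics/g.png

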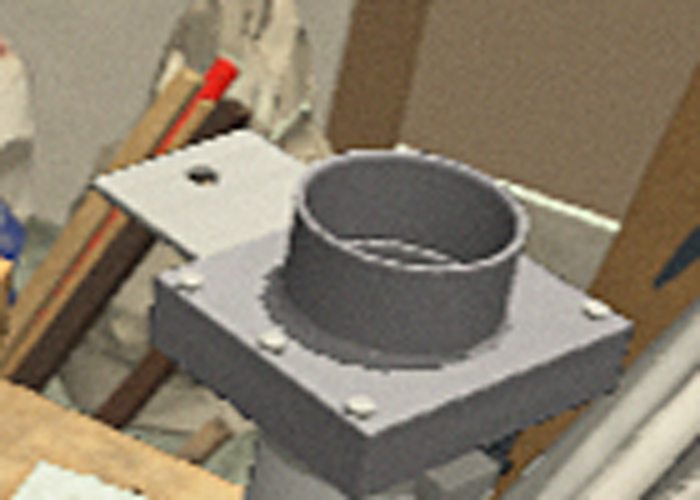

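```bash
python3 - <<'E'
from h import *
f,W=look('scene',[])
def ray(u,v,z):
    c=np.linalg.inv(f['K'])@[u,v,1]; d=W[:3,:3]@[c[0],-c[1],-c[2]]; o=W[:3,3]; return (o+d*(z-o[2])/d[2])[:2]
q=lambda x,y,z: ray(330+x/5-.4,150+y/5-.4,z)
A,B,C=q(155,278,.164),q(372,437,.164),q(630,325,.164)
print('body',A,B,C,'lens',np.linalg.norm(B-A),np.linalg.norm(C-B))
an=lambda v: np.degrees(np.arctan2(v[1],v[0]))
print('ang A-B',an(A-B),'C-B',an(C-B))
b1,b2=q(97,180,.154),q(243,130,.154); print('blade',b1,b2,np.linalg.norm(b1-b2),an(b2-b1))
H=q(204,175,.154);print('hole',H); print('centre',(A+C)/2)
E
```

```text
body [ 0.4504 -0.1515] [ 0.4188 -0.2419] [ 0.5231 -0.2783] lens 0.09569771478451201 0.11044950225721513
ang A-B 70.74408534262716 C-B -19.260641227951435
blade [ 0.5041 -0.0991] [ 0.5673 -0.1219] 0.06720248811575498 -19.81124970141894
hole [ 0.531  -0.1261]
centre [ 0.4867 -0.2149]
```

```bash
python3 - <<'E'
from h import *
to([.488,-.143,.29],-19.3,-25)
to([.488,-.143,.31],-19.3,-25)
E
```

```text
shift [-396.6836   55.7904  203.7438] rot [ 6.9681 -0.2883 14.2551]
shift [-405.0583   55.9045  185.582 ] rot [ 6.9681 -0.2883 14.2551]
```

Call:
move_arm --deltas '[[[-25,4,11],[0.5,0,1],1],[[-60,8,27],[1,0,2],1],[[-95,13,43],[2,0,4],1],[[-132,18,60],[3,0,6],1],[[-170,24,78],[4,0,8],1],[[-210,30,96],[5,0,10],1],[[-250,36,114],[6,0,12],1],[[-290,41,132],[7,-0.2,14],1],[[-325,46,150],[7,-0.3,14.3],1],[[-355,50,163],[7,-0.3,14.3],1]]'

```text
time: 7.48
tool_pos: [0.4847, -0.0899, 0.3078]
eef_rot: [[0.299, 0.943, -0.144], [0.855, -0.332, -0.399], [-0.424, -0.003, -0.906]]
contact_force: [1.1, 0.5, -0.4]
width: 0.064
```

```bash
python3 - <<'E'
from h import *
s=manip.sense();print(s['tool_pos'],s['dq'])
to([.488,-.143,.29],-19.3,-25)
E
```

```text
[ 0.4847 -0.0899  0.3078] [-50.7984  -2.503    2.0046  -6.835  -20.4587 -46.4793]
shift [-36.8153  20.8396  36.7845] rot [-0.2211  0.0636 -0.0028]
```

Call:
move_arm --deltas '[[[-18,10,18],[0,0,0],1],[[-37,21,37],[0,0,0],1],[[-37,21,37],[0,0,0],1],[[-37,21,37],[0,0,0],1],[[-37,21,37],[0,0,0],1]]'

```text
time: 7.9
tool_pos: [0.4878, -0.1428, 0.2891]
eef_rot: [[0.299, 0.943, -0.145], [0.855, -0.332, -0.398], [-0.423, -0.005, -0.906]]
contact_force: [0.0, 0.3, -1.0]
width: 0.062
```

```bash
python3 - <<'E'
from h import *
s=manip.sense();print(s['tool_pos'])
f,W=look('wrist',['gate','blade_mid','hook_tip','hook_grip'],'i.png')
print(px(f,W,[.531,-.126,.154]))
E
```

```text
[ 0.4878 -0.1428  0.2891]
wrist blade_mid 0.65 [ 0.5184 -0.1202  0.1578]
wrist blade_mid 0.32 [ 0.489  -0.1431  0.2889]
wrist hook_grip 0.71 [ 0.4859 -0.1444  0.2872]
[296.4295  81.5497]
```

View pics/i.png

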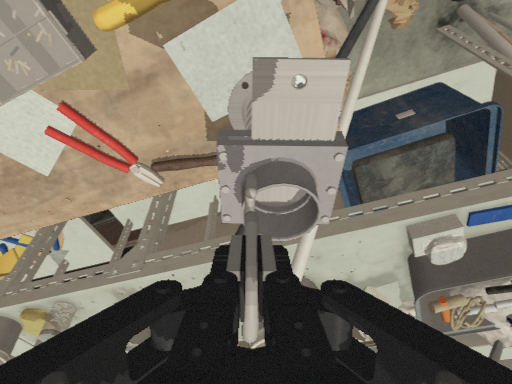

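The hole shows at (300,81). The blade's front corners are at (254,58) and (349,60), and the cast body's edge is along row 135.

```bash
cat >> h.py <<'E'
def rayz(f,W,u,v,z):
    c=np.linalg.inv(f['K'])@[u,v,1]; d=W[:3,:3]@[c[0],-c[1],-c[2]]; o=W[:3,3]; return (o+d*(z-o[2])/d[2])[:2]
E
python3 - <<'E'
from h import *
an=lambda v: np.degrees(np.arctan2(v[1],v[0]))
f,W=look('wrist',['gate'])
c=f['image'][50:150,235:365]; cv2.imwrite('pics/j.png',cv2.resize(c,None,fx=5,fy=5,interpolation=cv2.INTER_CUBIC))
g=cv2.cvtColor(f['image'],cv2.COLOR_BGR2GRAY); print(g[72:92,290:312:1])
r=lambda u,v,z=.154: rayz(f,W,u,v,z)
b1,b2,H=r(254,58),r(349,60),r(300,81)
print('front',b1,b2,np.linalg.norm(b1-b2),an(b2-b1),'hole',H)
e1,e2=r(218,134,.164),r(346,134,.164); print('body',e1,e2,np.linalg.norm(e2-e1),an(e2-e1))
t=np.array([.944,-.33]);u=np.array([.33,.944])
for n,P in (('H',H),('fm',(b1+b2)/2),('bm',(e1+e2)/2)): print(n,(P-[.4867,-.2149])@u,(P-[.4867,-.2149])@t)
E
```

```text
[[183 184 185 185 186 184 185 184 186 185 184 185 187 186 185 185 187 185
  185 185 186 186]
 [185 185 186 187 186 188 187 186 188 185 185 187 189 186 187 186 188 185
  187 187 187 187]
 [186 186 186 187 187 186 182 179 173 173 178 183 186 186 188 186 188 187
  189 187 188 190]
 [184 185 184 185 176 162 175 187 176 178 165 146 167 180 183 183 186 185
  184 186 186 184]
 [179 181 175 164 174 206 222 222 220 208 172 168 166 155 171 181 179 181
  180 180 181 179]
 [177 172 159 156 200 222 225 224 224 222 214 186 164 159 158 170 177 177
  178 178 177 178]
 [177 167 159 160 165 205 223 224 224 223 223 217 186 161 152 160 177 176
  176 178 177 177]
 [172 162 159 161 160 203 224 225 224 224 225 224 209 176 133 143 172 178
  178 178 180 179]
 [167 157 159 159 160 202 223 224 223 223 223 224 223 208 160 133 170 180
  181 179 181 180]
 [167 158 157 158 157 199 223 223 224 223 222 224 222 221 183 124 166 181
  181 181 182 182]
 [168 157 157 157 197 221 222 222 221 210 212 223 222 211 162 125 166 182
  183 184 183 182]
 [168 160 161 159 165 204 224 201 145 111 118 148 204 194 136 146 174 182
  1
[... 375 characters left out ...]
185 183 183]
 [182 179 173 164 142 122 109 105 103 106 113 122 155 177 182 185 183 183
  184 184 185 184]
 [180 180 178 174 170 167 160 138 148 164 161 165 175 182 182 182 182 180
  182 181 182 181]
 [181 180 179 180 179 176 173 170 173 174 179 181 180 180 181 181 181 182
  182 182 181 181]
 [181 180 182 179 181 180 181 180 180 181 179 180 180 183 182 182 183 181
  181 181 182 184]]
front [ 0.5067 -0.0986] [ 0.5722 -0.123 ] 0.06995224076097664 -20.4351540092858 hole [ 0.5345 -0.1264]
body [ 0.4597 -0.1433] [ 0.5599 -0.1783] 0.10613056955168926 -19.231824934825998
H 0.09928619307400896 0.015953751838627538
fm 0.11568509741822307 0.01546393360855764
bm 0.058685397003009274 0.003956509755106894
```

View pics/j.png

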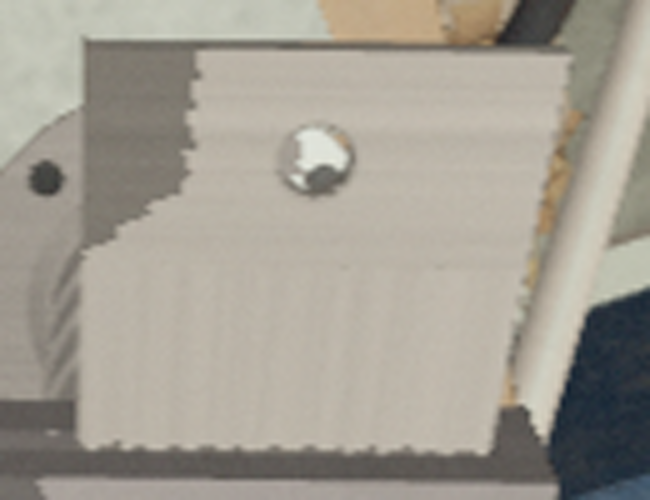

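```bash
python3 - <<'E'
from h import *
f,_=look('wrist',[]);T=np.eye(4);T[:3,:3]=[[.056,.998,.001],[.998,-.056,0],[0,.001,-1]];T[:3,3]=[.4551,.2174,.3004];W=T@f['mount']
for z in (0,.045): print(z,[rayz(f,W,*p,z) for p in ((298,234),(327,229),(345,318),(316,320))])
fs,Ws=look('scene',[])
for P in [(262,188),(323,212),(330,203)]:
  print([rayz(fs,Ws,*P,z) for z in (.03,.045,.06)])
to([.552,-.068,.29],-19.5,-25); to([.552,-.068,.20],-19.5,-25)
E
```

```text
0 [array([0.5211, 0.0895]), array([0.5651, 0.0952]), array([ 0.5965, -0.0654]), array([ 0.5485, -0.0665])]
0.045 [array([0.5149, 0.1093]), array([0.5546, 0.1144]), array([ 0.5828, -0.0301]), array([ 0.5396, -0.0312])]
[array([0.5509, 0.1345]), array([0.5327, 0.1197]), array([0.5145, 0.1049])]
[array([ 0.5607, -0.019 ]), array([ 0.5422, -0.0298]), array([ 0.5237, -0.0406])]
[array([ 0.5976, -0.0122]), array([ 0.5782, -0.0232]), array([ 0.5587, -0.0342])]
shift [ 83.1408  35.3943 -38.9738] rot [-0.1058  0.062   0.2092]
shift [121.2641  35.6839  42.5525] rot [-0.1058  0.062   0.2092]
```

Call:
move_arm --deltas '[[[28,12,-13],[0,0,0.2],1],[[56,24,-26],[0,0,0.2],1],[[83,35,-39],[0,0,0.2],1],[[95,35.5,-12],[0,0,0.2],1],[[110,35.7,20],[0,0,0.2],1],[[121,35.7,42.5],[0,0,0.2],1],[[121,35.7,42.5],[0,0,0.2],1],[[121,35.7,42.5],[0,0,0.2],1],[[121,35.7,42.5],[0,0,0.2],1]]'

```text
time: 9.1
tool_pos: [0.5528, -0.0684, 0.202]
eef_rot: [[0.303, 0.942, -0.141], [0.854, -0.334, -0.399], [-0.423, 0.001, -0.906]]
contact_force: [-0.5, 0.7, -0.8]
width: 0.061
```

```bash
python3 - <<'E'
from h import *
s=manip.sense();R=s['eef_rot'];print(s['tool_pos'],s['contact_force'])
f,W=look('scene',['hook_tip','hook_grip','blade_mid']);g,V=look('side',['hook_tip','hook_grip','blade_mid'])
hx=np.array([-.33,-.944,0]);tip=s['tool_pos']+.04*hx-[0,0,.002];print('pred tip',tip,px(f,W,tip),px(g,V,tip))
print('hole px side',px(g,V,[.532,-.126,.154]),'scene',px(f,W,[.532,-.126,.154]))
a=cv2.resize(f['image'][120:240,300:420],None,fx=5,fy=5,interpolation=cv2.INTER_CUBIC)
cv2.imwrite('pics/k.png',a)
b=cv2.resize(g['image'][90:250,200:320],None,fx=3.7,fy=3.7,interpolation=cv2.INTER_CUBIC)
cv2.imwrite('pics/l.png',b)
E
```

```text
[ 0.5528 -0.0684  0.202 ] [-0.4614  0.7214 -0.7593]
scene hook_tip 0.86 [ 0.5398 -0.1065  0.1995]
scene hook_grip 0.57 [ 0.5533 -0.0705  0.1991]
side hook_tip 0.47 [ 0.5415 -0.1052  0.2025]
side hook_grip 0.66 [ 0.5513 -0.0665  0.1999]
side hook_grip 0.24 [ 0.4125  0.0795 -0.0002]
side blade_mid 0.66 [ 0.5239 -0.1257  0.1509]
pred tip [ 0.5396 -0.1061  0.2   ] [365.9597 156.2286] [229.5913 133.4353]
hole px side [234.907  148.4284] scene [370.6007 184.3488]
```

View pics/k.png

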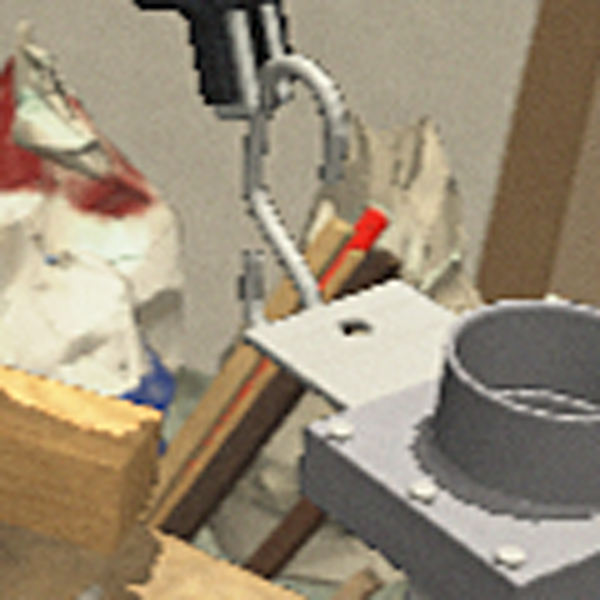

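The tip shows at full-frame (366.7,155) and the hole at (370.9,185). Both match my predictions within about 1 px. The block at lower left is about 45 mm high, so I'll watch it during the draw.

```bash
python3 - <<'E'
from h import *
for z in (.164,.153): to([.5452,-.0887,z],-19.5,-25)
E
```

```text
shift [-3.9693  0.3506 42.4456] rot [-0.0543  0.0411 -0.0212]
shift [ 0.6866  0.3583 52.4117] rot [-0.0543  0.0411 -0.0212]
```

Call:
move_arm --deltas '[[[-2,0.3,20],[0,0,0],1],[[-4,0.3,38],[0,0,0],1],[[-4,0.4,42.5],[0,0,0],1],[[-4,0.4,42.5],[0,0,0],1],[[-4,0.4,42.5],[0,0,0],1],[[-3,0.4,44.7],[0,0,0],1],[[-2,0.4,47],[0,0,0],1],[[-1,0.4,49],[0,0,0],1],[[0,0.4,51],[0,0,0],1],[[0,0.4,51],[0,0,0],1]]'

```text
time: 10.33
tool_pos: [0.5451, -0.0885, 0.1542]
eef_rot: [[0.302, 0.942, -0.143], [0.854, -0.334, -0.399], [-0.423, -0.001, -0.906]]
contact_force: [0.3, 0.1, -1.0]
width: 0.06
```

```bash
python3 - <<'E'
from h import *
s=manip.sense();print(s['tool_pos'],s['contact_force'],s['wrist_torque'])
f,W=look('scene',['hook_tip','blade_mid'])
cv2.imwrite('pics/m.png',cv2.resize(f['image'][140:220,330:430],None,fx=7,fy=7,interpolation=cv2.INTER_CUBIC))
E
```

```text
[ 0.5451 -0.0885  0.1542] [ 0.3358  0.0736 -1.0486] [ 0.2856 -0.1144 -0.0099]
scene hook_tip 0.6 [ 0.5322 -0.124   0.1519]
scene hook_tip 0.52 [ 0.4129  0.0853 -0.0009]
scene blade_mid 0.66 [ 0.5231 -0.1198  0.1494]
```

View pics/m.png

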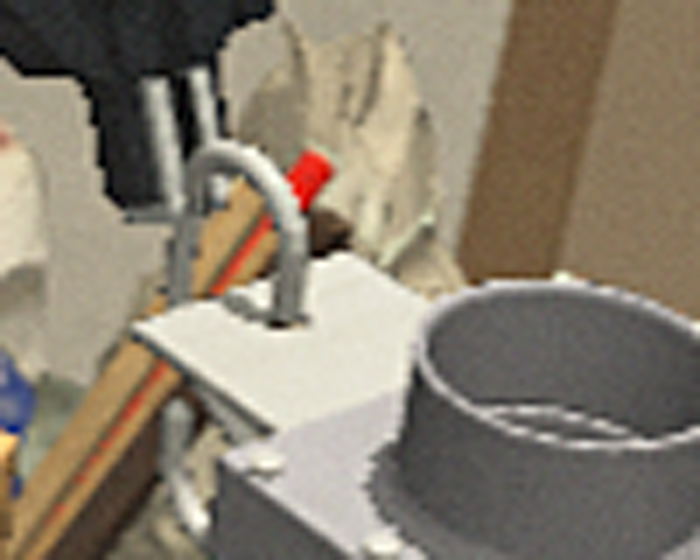

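The tip appears right over the hole at about (286,318), and the force is just the hook's weight. I'll continue down slowly.

Call:
move_arm --deltas '[[[0.6,0,1.4],[0,0,0],1],[[1.3,0,2.7],[0,0,0],1],[[1.9,0,4.1],[0,0,0],1],[[2.5,0,5.4],[0,0,0],1],[[2.5,0,5.4],[0,0,0],1],[[2.5,0,5.4],[0,0,0],1]]'

```text
time: 10.98
tool_pos: [0.5452, -0.0887, 0.1485]
eef_rot: [[0.303, 0.942, -0.142], [0.854, -0.334, -0.399], [-0.423, -0.001, -0.906]]
contact_force: [-0.6, -0.8, -1.0]
width: 0.06
```

Call:
move_arm --deltas '[[[1,0,2],[0,0,0],1],[[2,0,4.2],[0,0,0],1],[[3,0,6.4],[0,0,0],1],[[4,0,8.6],[0,0,0],1],[[5,0,10.8],[0,0,0],1],[[6.1,0,13.1],[0,0,0],1],[[6.1,0,13.1],[0,0,0],1],[[6.1,0,13.1],[0,0,0],1]]'

```text
time: 11.65
tool_pos: [0.5451, -0.0887, 0.1339]
eef_rot: [[0.302, 0.942, -0.143], [0.854, -0.334, -0.399], [-0.424, -0.001, -0.906]]
contact_force: [-0.5, -0.6, -1.3]
width: 0.065
```

```bash
python3 - <<'E'
from h import *
s=manip.sense();R=s['eef_rot'];print(s['tool_pos'],s['contact_force'],s['wrist_torque'])
u=np.array([.333,.943,0]);print('10mm open',R.T@u*10)
f,W=look('scene',['hook_tip','blade_mid'])
a=cv2.resize(f['image'][140:220,330:430],None,fx=5,fy=5,interpolation=cv2.INTER_CUBIC)
g,V=look('side',[])
b=cv2.resize(g['image'][110:250,190:310],None,fx=2.8,fy=2.8,interpolation=cv2.INTER_CUBIC)
b=cv2.copyMakeBorder(b,0,max(0,400-b.shape[0]),0,0,cv2.BORDER_CONSTANT)[:400]
cv2.imwrite('pics/n.png',np.hstack([a,b])[:, :800])
E
```

```text
[ 0.5451 -0.0887  0.1339] [-0.4674 -0.5638 -1.3393] [ 0.2721 -0.0805  0.0022]
10mm open [ 9.0595 -0.0151 -4.2354]
scene hook_tip 0.69 [ 0.5324 -0.1293  0.1345]
scene hook_tip 0.59 [ 0.4414  0.2179 -0.0033]
scene blade_mid 0.84 [ 0.5209 -0.1233  0.1479]
```

View pics/n.png

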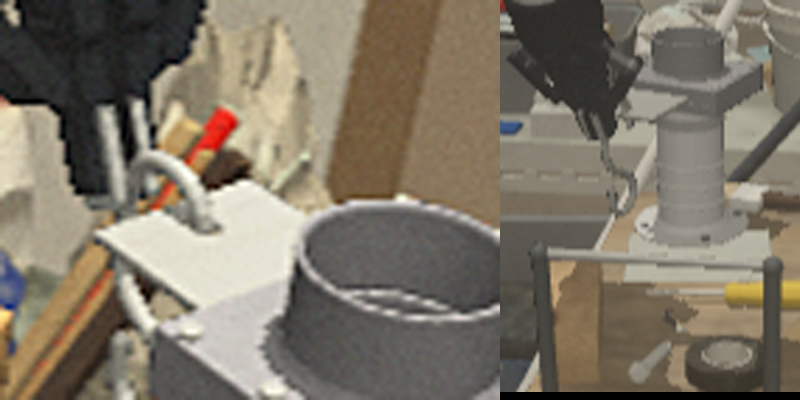

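The hook passes through the hole (left crop, about 205,222). Its lower bend curves towards the gate, so it stays clear of the block. Starting a slow draw.

Call:
move_arm --deltas '[[[0.9,0,-0.4],[0,0,0],1],[[1.8,0,-0.8],[0,0,0],1],[[2.7,0,-1.3],[0,0,0],1],[[3.6,0,-1.7],[0,0,0],1],[[4.5,0,-2.1],[0,0,0],1],[[5.4,0,-2.5],[0,0,0],1],[[6.3,0,-2.9],[0,0,0],1],[[7.2,0,-3.4],[0,0,0],1],[[8.1,0,-3.8],[0,0,0],1],[[9,0,-4.2],[0,0,0],1]]' --grip_force 70

```text
time: 12.68
tool_pos: [0.5487, -0.0793, 0.1343]
eef_rot: [[0.303, 0.942, -0.142], [0.854, -0.334, -0.399], [-0.423, -0.001, -0.906]]
contact_force: [-0.2, -4.2, -0.9]
width: 0.05
```

Call:
move_arm --deltas '[[[1.8,0,-0.8],[0,0,0],1],[[3.6,0,-1.7],[0,0,0],1],[[5.4,0,-2.5],[0,0,0],1],[[7.2,0,-3.4],[0,0,0],1],[[9,0,-4.2],[0,0,0],1],[[10.9,0,-5.1],[0,0,0],1],[[12.7,0,-5.9],[0,0,0],1],[[14.5,0,-6.8],[0,0,0],1],[[16.3,0,-7.6],[0,0,0],1],[[18.1,0,-8.5],[0,0,0],1]]'

```text
time: 13.52
tool_pos: [0.5554, -0.0603, 0.1343]
eef_rot: [[0.303, 0.942, -0.142], [0.854, -0.334, -0.399], [-0.423, -0.001, -0.906]]
contact_force: [-0.8, -3.5, 0.4]
width: 0.055
```

```bash
cat > c.py <<'E'
from h import *
s=manip.sense();print(s['tool_pos'],s['contact_force'],s['wrist_torque'],s['eef_rot'])
F=s['contact_force'];print('Fu',F@[.333,.943,0],'Ft',F@[.943,-.333,0],'travel from start',(s['tool_pos']-[.5451,-.0887,.1339])@[.333,.943,0]*1e3)
look('scene',['hook_tip','hook_grip','blade_mid'])
E
python3 c.py
```

```text
[ 0.5554 -0.0603  0.1343] [-0.7703 -3.5437  0.3628] [-0.3155  0.0142  0.0876] [[ 0.3027  0.9424 -0.1421]
 [ 0.8539 -0.3344 -0.3989]
 [-0.4234 -0.0006 -0.9059]]
Fu -3.5982015605774587 Ft 0.4536978061226896 travel from start 30.225560639293814
scene hook_tip 0.65 [ 0.5413 -0.0979  0.1343]
scene hook_grip 0.68 [ 0.5545 -0.062   0.1294]
scene blade_mid 0.96 [ 0.5329 -0.0967  0.1508]
```

Call:
move_arm --deltas '[[[1.8,0,-0.8],[0,0,0],1],[[3.6,0,-1.7],[0,0,0],1],[[5.4,0,-2.5],[0,0,0],1],[[7.2,0,-3.4],[0,0,0],1],[[9,0,-4.2],[0,0,0],1],[[10.9,0,-5.1],[0,0,0],1],[[12.7,0,-5.9],[0,0,0],1],[[14.5,0,-6.8],[0,0,0],1],[[16.3,0,-7.6],[0,0,0],1],[[18.1,0,-8.5],[0,0,0],1]]'

```text
time: 14.55
tool_pos: [0.5623, -0.0411, 0.1343]
eef_rot: [[0.303, 0.943, -0.142], [0.854, -0.334, -0.398], [-0.423, -0.0, -0.906]]
contact_force: [-0.6, -3.3, -0.7]
width: 0.053
```

Call:
move_arm --deltas '[[[1.5,0,-0.7],[0,0,0],1],[[3,0,-1.4],[0,0,0],1],[[4.5,0,-2.1],[0,0,0],1],[[6,0,-2.8],[0,0,0],1],[[7.5,0,-3.5],[0,0,0],1],[[9,0,-4.2],[0,0,0],1],[[10,0,-4.7],[0,0,0],1],[[11,0,-5.1],[0,0,0],1],[[11.5,0,-5.4],[0,0,0],1],[[11.5,0,-5.4],[0,0,0],1]]'

```text
time: 15.38
tool_pos: [0.5661, -0.0299, 0.1344]
eef_rot: [[0.302, 0.942, -0.143], [0.853, -0.334, -0.4], [-0.425, -0.001, -0.905]]
contact_force: [-0.8, -8.0, -0.2]
width: 0.053
```

```bash
python3 c.py
```

```text
[ 0.5661 -0.0299  0.1344] [-0.7967 -8.0218 -0.1787] [-0.8675  0.1156  0.1501] [[ 0.3023  0.9424 -0.1429]
 [ 0.8534 -0.3344 -0.3998]
 [-0.4246 -0.0011 -0.9054]]
Fu -7.829809490585574 Ft 1.91998682444492 travel from start 62.440173157260716
scene hook_tip 0.79 [ 0.5477 -0.0662  0.1325]
scene hook_grip 0.59 [ 0.5676 -0.0325  0.1301]
scene blade_mid 0.61 [ 0.5416 -0.068   0.1491]
```

Resistance rose to 8 N at 62 mm of travel, earlier than expected. I'll look for the cause before pulling further.

```bash
python3 - <<'E'
from h import *
f,W=look('scene',[])
cv2.imwrite('pics/o.png',cv2.resize(f['image'][130:250,290:430],None,fx=5,fy=5,interpolation=cv2.INTER_CUBIC))
E
```

```text
(no output)
```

View pics/o.png

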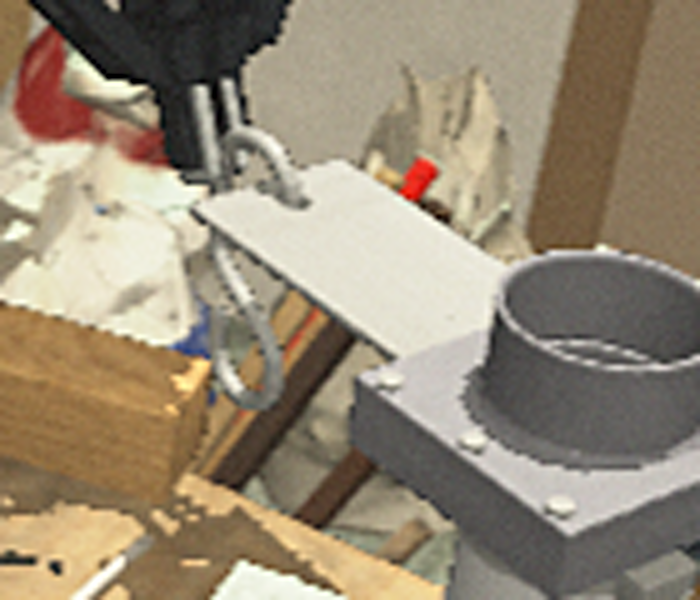

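```bash
python3 - <<'E'
from h import *
f,W=look('scene',[]); r=lambda p:rayz(f,W,*p,.154)
u=np.array([.333,.943])
for a,b in (((349,185.6),(328.4,171.2)),((378.2,175.6),(358.8,161.8)),((370.9,185.),(349.7,169.8))):
    d=r(b)-r(a); print(r(b),d@u, np.degrees(np.arctan2(d[1],d[0])))
print(rayz(f,W,331.6,203.6,.045),rayz(f,W,343,211,.05),rayz(f,W,334,201,.06))
E
```

```text
[ 0.5227 -0.0446] 0.05766938341184592 71.1355491793541
[ 0.5892 -0.0695] 0.05668663715452834 67.34090238191641
[ 0.5522 -0.0718] 0.05971865494482213 68.64074550330511
[ 0.5784 -0.0269] [ 0.5644 -0.0619] [ 0.5699 -0.0364]
```

The blade actually started about 8 mm drawn: the hole was at 98 mm, not 90 mm. It is now at about 157 mm, and the stop corresponds to 158 mm. So this is the stop. Next is a steady pull of 10 N or a little more.

Call:
move_arm --deltas '[[[0.8,0,-0.4],[0,0,0],1],[[0.9,0,-0.4],[0,0,0],1],[[1,0,-0.45],[0,0,0],1],[[1.1,0,-0.5],[0,0,0],1],[[1.1,0,-0.5],[0,0,0],1],[[1.1,0,-0.5],[0,0,0],1]]'

```text
time: 16.18
tool_pos: [0.566, -0.0299, 0.1343]
eef_rot: [[0.302, 0.942, -0.145], [0.853, -0.335, -0.401], [-0.426, -0.002, -0.905]]
contact_force: [-2.0, -8.2, -0.5]
width: 0.057
```

```bash
python3 c.py
```

```text
[ 0.566  -0.0299  0.1343] [-2.0371 -8.2022 -0.4784] [-0.9134  0.1722  0.1285] [[ 0.3025  0.9421 -0.1445]
 [ 0.8525 -0.3352 -0.4011]
 [-0.4263 -0.0019 -0.9046]]
Fu -8.412967554814418 Ft 0.8103713976981741 travel from start 62.40896796331089
scene hook_tip 0.66 [ 0.431  -0.044   0.0038]
scene hook_grip 0.62 [ 0.4759  0.0784 -0.0033]
scene hook_grip 0.55 [ 0.5675 -0.0354  0.1347]
scene blade_mid 0.9 [ 0.5425 -0.0646  0.1467]
```

Call:
move_arm --deltas '[[[1.2,0,-0.5],[0,0,0],1],[[1.4,0,-0.6],[0,0,0],1],[[1.6,0,-0.7],[0,0,0],1],[[1.7,0,-0.8],[0,0,0],1],[[1.7,0,-0.8],[0,0,0],1],[[1.7,0,-0.8],[0,0,0],1]]'

```text
time: 16.88
tool_pos: [0.5659, -0.0297, 0.1343]
eef_rot: [[0.302, 0.942, -0.147], [0.851, -0.336, -0.403], [-0.429, -0.003, -0.903]]
contact_force: [-1.7, -10.7, -1.4]
width: 0.058
```

```bash
python3 c.py
```

```text
[ 0.5659 -0.0297  0.1343] [ -1.6808 -10.7276  -1.3886] [-1.2569  0.2223  0.2022] [[ 0.3022  0.9419 -0.1469]
 [ 0.8512 -0.3359 -0.4033]
 [-0.4292 -0.0031 -0.9032]]
Fu -10.675877201206262 Ft 1.9872874000790868 travel from start 62.54696181284765
scene hook_tip 0.71 [ 0.5534 -0.0687  0.1321]
scene hook_grip 0.8 [ 0.564  -0.0299  0.1346]
scene blade_mid 0.94 [ 0.5433 -0.0665  0.1511]
```

Call:
move_arm --deltas '[[[1.8,0,-0.9],[0,0,0],1],[[2,0,-0.9],[0,0,0],1],[[2,0,-0.9],[0,0,0],1],[[2,0,-0.9],[0,0,0],1],[[2,0,-0.9],[0,0,0],1],[[2,0,-0.9],[0,0,0],1],[[2,0,-0.9],[0,0,0],1],[[2,0,-0.9],[0,0,0],1],[[2,0,-0.9],[0,0,0],1],[[2,0,-0.9],[0,0,0],1]]'

```text
time: 17.92
tool_pos: [0.5657, -0.0297, 0.1343]
eef_rot: [[0.302, 0.941, -0.15], [0.849, -0.337, -0.406], [-0.433, -0.005, -0.902]]
contact_force: [-3.0, -12.0, -1.1]
width: 0.053
```

Call:
move_arm --deltas '[[[0,0,0],[0,0,0],1],[[-0.7,0,0.3],[0,0,0],1],[[-0.7,0,0.3],[0,0,0],1],[[0.2,0,2.2],[0,0,0],1],[[1.1,0,4.2],[0,0,0],1],[[2,0,6],[0,0,0],1],[[2.9,0,8],[0,0,0],1],[[2.9,0,8],[0,0,0],1],[[2.9,0,8],[0,0,0],1]]'

```text
time: 18.67
tool_pos: [0.5655, -0.0298, 0.1255]
eef_rot: [[0.302, 0.942, -0.149], [0.85, -0.337, -0.405], [-0.432, -0.005, -0.902]]
contact_force: [0.6, -0.3, 0.5]
width: 0.047
```

```bash
python3 c.py
```

```text
[ 0.5655 -0.0298  0.1255] [ 0.6098 -0.3442  0.4968] [ 0.0718 -0.1915  0.091 ] [[ 0.3017  0.9417 -0.1492]
 [ 0.8501 -0.3365 -0.4051]
 [-0.4317 -0.0046 -0.902 ]]
Fu -0.12156080283835259 Ft 0.6896855902380615 travel from start 62.34356605734408
scene hook_tip 0.79 [ 0.5502 -0.0724  0.1299]
scene blade_mid 0.63 [ 0.541  -0.0641  0.1513]
scene blade_mid 0.43 [0.4118 0.082  0.0015]
```

The hook now rests on the blade and its weight is off the gripper. Releasing.

Call:
move_arm --deltas '[[[0,0,0],[0,0,0],0.9],[[0,0,0],[0,0,0],0.8],[[0,0,0],[0,0,0],0.7],[[0,0,0],[0,0,0],0.6],[[0,0,0],[0,0,0],0.5],[[0,0,0],[0,0,0],0.5],[[0,0,0],[0,0,0],0.5],[[0,0,0],[0,0,0],0.5]]'

```text
time: 19.53
tool_pos: [0.5654, -0.03, 0.1256]
eef_rot: [[0.302, 0.942, -0.15], [0.85, -0.337, -0.405], [-0.432, -0.005, -0.902]]
contact_force: [-0.5, 0.7, -0.9]
width: 0.499
```

```bash
python3 - <<'E'
from h import *
s=manip.sense();print(s['contact_force'],s['width'])
f,W=look('scene',['hook_tip','hook_grip'])
g,V=look('wrist',[])
a=cv2.resize(f['image'][130:230,300:420],None,fx=3.2,fy=3.84)
cv2.imwrite('pics/p.png',np.hstack([a,g['image'][:, 50:460]]))
E
```

```text
[-0.4531  0.6566 -0.8791] 0.49857778466799996
scene hook_tip 0.9 [ 0.5511 -0.0737  0.1271]
scene hook_grip 0.54 [ 0.5655 -0.0371  0.1268]
```

Call:
move_arm --deltas '[[[0,0,-3],[0,0,0],0.5],[[0,0,-8],[0,0,0],0.5],[[0,0,-16],[0,0,0],0.5],[[0,0,-28],[0,0,0],0.5],[[0,0,-45],[0,0,0],0.5],[[0,0,-65],[0,0,0],0.5],[[0,0,-90],[0,0,0],0.5],[[0,0,-120],[0,0,0],0.5],[[0,0,-120],[0,0,0],0.5],[[0,0,-120],[0,0,0],0.5]]'

```text
time: 20.57
tool_pos: [0.5843, 0.0196, 0.236]
eef_rot: [[0.303, 0.942, -0.145], [0.85, -0.336, -0.405], [-0.43, -0.001, -0.903]]
contact_force: [0.2, 1.0, -0.4]
width: 0.498
```

```bash
python3 - <<'E'
from h import *
s=manip.sense();print(s['tool_pos'],s['contact_force'],s['width'])
N=['hook_tip','hook_grip','blade_mid','black_tape','yellow_driver','bolt']
f,W=look('scene',N); look('side',N); look('wrist',N[:3])
for n in ('hook_grip','blade_mid'):
  for d in manip.silhouettes(n,f)[:1]:
    y,x=d['pixels'].nonzero(); print(n,d['confidence'],x.min(),x.max(),y.min(),y.max())
E
```

```text
[0.5843 0.0196 0.236 ] [ 0.1606  1.0272 -0.3922] 0.49781453378279833
scene hook_tip 0.84 [ 0.5539 -0.0774  0.1279]
scene hook_tip 0.39 [ 0.5638 -0.0372  0.125 ]
scene hook_grip 0.77 [ 0.5629 -0.0392  0.124 ]
scene blade_mid 0.93 [ 0.5423 -0.0666  0.1502]
scene black_tape 0.61 [ 0.4118  0.084  -0.0024]
scene yellow_driver 0.94 [ 0.43   -0.0469  0.007 ]
scene bolt 0.47 [ 0.476   0.0776 -0.0041]
side hook_tip 0.67 [ 0.5523 -0.0717  0.1308]
side hook_grip 0.71 [ 0.5657 -0.0331  0.1221]
side blade_mid 0.82 [ 0.5442 -0.0662  0.1528]
side black_tape 0.78 [0.4153 0.0799 0.0014]
side yellow_driver 0.78 [ 0.429  -0.046   0.0052]
side bolt 0.6 [ 0.4276 -0.0441  0.0028]
wrist hook_grip 0.73 [ 0.5625 -0.0371  0.1237]
wrist hook_grip 0.73 [ 0.4899 -0.2179 -0.0013]
wrist blade_mid 0.8 [ 0.5437 -0.0651  0.1591]
hook_grip 0.61 333 350 161 217
blade_mid 0.94 329 389 162 199
```

```bash
python3 -c "
from workcell import manip
print(manip.hand_in())"
```

```text
the job is handed in; nothing more can be done
None
```

The gate is drawn open against its stop, and the S-hook is left hanging in the blade's hole. I handed the job in at about 21 s of the 64 s allowed.

- **Hook and hole:** I took the hook off its rail and found the hole with the scene and wrist cameras. The tip went down through it first time, with no contact force.
- **Drawing the gate:** The blade moved at about 4 N. It stopped dead after about 62 mm of tool travel, and I held a steady pull of about 12 N there for roughly 0.8 s. I then eased off, lowered the hook until it rested on the blade, released it and backed away.
- **Last checks:** Both fixed cameras still place the blade at its open position. The hook's tip is about 25 mm below the blade's top face. The tape and screwdriver have not moved, and the scene camera shows the bolt unmoved too. The gripper is clear, and the force readings are only noise.

**Checks that disagreed or failed:**
- **Travel:** 62 mm is less than the 68 mm stated for the joint. The camera placed the hole about 8 mm further out than "shut" at the start, so I took the blade to have been slightly open already. The hole's final position (about 157 mm, against 158 mm for the stop) fits that.
- **Bolt:** The side camera's last report placed it on the screwdriver, which I took as a misdetection.
- **Last picture:** The view of the released hook was refused by the viewing limit, so the final state rests on the networks' numbers alone.

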